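Push the spent ink cartridge through the return flap

TASK

Push the magenta ink cartridge across the return chute's steel deck until it is in line with the yellow flap, then push it on through so that it swings the flap open and drops down into the catch bin behind. Draw your fingers back so that the flap swings shut behind it. Only push the cartridge with your fingers, never pick it up, and leave the cyan cartridge and everything else where they are.

Things in the scene. Friction and masses are not known exactly. Their poses are not given: they have to be found in the camera images.
- chute: Blue sheet-metal return chute, fixed to the bench; its place and heading vary. Origin at bench level (z = 0), below the middle of the deck's far edge (the lip). Its x axis points from the deck through the flap to the bin, z up. Sizes below are mm in this frame. Flat steel deck: top at z = 120, x -250 to 0, y -200 to 200, no rim.
- lip (a point): Middle of the deck's far edge (0, 0, 120). Two aluminium guides, 25 high over the deck and 4 thick, form a funnel before it: from y +-57 at x -36 to y +-38 at x -6. Past the lip a 43 degree ramp, 108 wide, runs down to the bin: a cartridge pushed until its middle is past the lip tips and slides down by itself, ending nose down at the ramp's foot or flat.
- frame_top (a point): Top middle of the flap frame (11, 0, 254). Posts at y +-38 to +-54, x 0 to 18; cross beam z 240 to 254, x 2 to 20; opening between the posts 76 wide. Behind it, the open-topped catch bin: floor at z = 6, x 120 to 284; inside walls at y +-54, 120 high, end wall 55 high.
- flap (a joint): The yellow gravity flap, 70 wide, 94 tall, 4 thick, 100 g, hung by its top edge from the frame (hinge line along y at chute x = 8, z = 220 mm). 0 = hanging shut, grows as its lower edge swings away from the deck over the bin, up to 1.45 rad. It cannot swing towards the deck. Falls shut by its own weight; a passing cartridge lifts it to about 0.9 to 1 rad.
- flap_edge (a point): Middle of the flap's lower edge (when shut: chute x = 8, z = 125 mm, so 5 mm above the deck).
- cart_magenta: The cartridge to push: a rigid black plastic box 110 (its x) x 50 (its y) x 45 high mm with a magenta top label and magenta end, 0.18 to 0.35 kg. Origin: centre of its underside. Starts on the deck about 105 mm left or right of the flap's line, about 120 before the lip, its x turned up to 0.3 rad from the chute's.
- cart_cyan: Same cartridge with a cyan label, on the deck at the other side of the flap's line. Leave it. Origin: centre of its underside.
- cart_yellow: Same cartridge with a yellow label, on the bench to the right of the chute. Leave it. Origin: centre of its underside.
- ink_tin: Ink tin, 90 diameter, 60 high mm, on the bench to the left. Leave it. Origin: centre of its underside.
- wash_bottle: Bottle with a red cap, 70 diameter, 180 high mm, on the bench to the left. Leave it. Origin: centre of its underside.
- loupe: Small black and clear magnifier, 44 diameter, 44 high mm, on the bench to the right. Leave it. Origin: centre of its underside.

How it is judged:
On the way:
1. the magenta cartridge is sliding through the frame and holds the flap open (over 0.5 rad) (value of joint flap above 0.5 rad and x of cart_magenta in the frame of chute between -0.065 and 0.09 m and y of cart_magenta in the frame of chute between -0.05 and 0.05 m), for 0.05 s.
At the end, for the whole second after the job is handed in: The magenta cartridge lies at rest in the catch bin, flat or nose down at the foot of the ramp (its origin more than 70 mm past the lip, below z = 80 mm, within 50 mm of the chute's middle line) and the flap hangs shut (under 0.06 rad) (x of cart_magenta in the frame of chute between 0.07 and 0.29 m and z of cart_magenta in the frame of chute below 0.08 m and y of cart_magenta in the frame of chute between -0.05 and 0.05 m and value of joint flap below 0.06 rad and linear speed of cart_magenta below 0.02 m/s); the robot touches nothing.
It fails at once if the magenta cartridge is lifted more than 20 mm above the deck (z of cart_magenta in the frame of chute above 0.14 m).
It fails at once if the cyan cartridge is pushed more than 20 mm (distance of cart_cyan from where it was at the start of the episode above 0.02 m).
It fails at once if something on the bench is moved more than 20 mm (distance of any of cart_yellow, ink_tin, wash_bottle, loupe from where it was at the start of the episode above 0.02 m).
It also fails if it takes over 51 s, if anything falls off the work surface, if the arm or the gripper's body presses on something with over 40 N, if the wrist force passes 120 N, or if a joint passes its speed limit or range.

ROBOT

A 6-joint arm with a two-finger parallel gripper is mounted at the origin on the work surface. World frame = base frame: x ahead of the robot, y to its left, z up, the work surface at z = 0. Lengths are in m, angles in rad, forces in N, time in s.
With the tool pointing down it reaches from about 0.25 to 0.775 m from the base axis. Payload 4 kg.
Tool frame: the origin (TCP) lies on the centre line of the jaws, within the pads' length; the fingertips stand 17 mm ahead of it and the grasp point (between the pads) lies 2 mm behind it; z points along the fingers, y is the line along which they close (so a half turn about z gives the same grasp; the last joint's range is limited). The gripper opens to 94 mm and grips with 3 to 60 N. Pads are 16 mm wide; open, the fingers measure 119 mm over their backs; the gripper's body (75 mm by 177 mm) begins 78 mm behind the grasp point.
Start: joints at [1.008, 0.087, 1.371, -0, 1.684, -0.103], TCP at [0.244, 0.493, 0.223] pointing down, gripper open.
Joint ranges: [-3.1, 3.1], [-0.76, 2.03], [0.27, 2.55], [-1.08, 4.22], [0.17, 2.65], [-2.57, 2.57]. Speed limits (rad/s): [2.79, 2.79, 3.14, 3.14, 3.14, 3.14].

INTERFACE

Orientations are given as [roll, pitch, yaw] about the fixed x, y, z axes, in that order (R = Rz(yaw) Ry(pitch) Rx(roll)).
In Python, from bench import robot gives the robot as it stands.
- The arm moves only by the tool servo_tool, never from a script. Its argument "plan" is a list of rows, each a list of 7 numbers: the shift along the tool's x, y, z normalised to -1 to 1, where 1 is 0.1 m, then the turn, a rotation vector about the tool's x, y, z normalised to -1 to 1, where 1 is pi/2 rad, then the finger opening in mm, from 0 to 94. In form: [[x, y, z, ax, ay, az, gripper], ...]. A call has 1 to 12 rows; each row is the pose to reach, as a shift and turn from the pose commanded when the call began, along the tool's axes at that moment; what a row does not reach only later rows make up. A row lasts 1/12 s, in which the tool goes at most 41.7 mm and 7.16 degrees, less where a joint would pass 70% of its speed; a pose out of reach is approached as far as the arm can. A call with a number of a shift or a turn outside -1 to 1 is refused whole. A call with a gripper value outside its range is refused whole. The fingers move at their own pace and stop on an object; the grip force is fixed at half the most. Time passes only in rows, so rows that repeat a pose let the fingers close. It gives the time, the measured TCP pose, the force, the opening and the grip force at its end, in the units of the state.
- robot.get_obs(): the state, without advancing time (a new reading comes with each control period).
- robot.snapshot(name): name is "scene" or "side" or "wrist"; returns the picture (480x640x3 uint8, red, green, blue); there is no depth.
- robot.camera_params(name): a dict with "camera_matrix" (3x3 intrinsics, pixels), "rvec" (rotation vector, rad) and "tvec" (3), from world to camera coordinates, as OpenCV has them; the wrist camera has in their place "tool_from_camera" (4x4, takes a point from camera to tool coordinates, whose origin is the TCP and whose axes are the flange's). Camera axes: x right, y down, z forward; pixel columns grow to the right and rows downward; lengths in m; the calibration is good to about 2 mm. A picture is of the moment at which its call begins: read the wrist's pose just before it. camera_params takes no time and is no camera call.
- robot.close_job(): hands the job in; it is judged then, once.
Trained networks look in the newest picture that a camera, given by its name, has taken for a name from the list of things; names that differ only in an ending like _2 or _b are one class to them, and where a whole thing is asked for, a point or a joint stands for the part that bears it (a point fixed in the world has none). Each returns a list of dicts, best first, with "conf" (0 to 1); they miss things now and then, are a little off and sometimes report something else, mostly with a low value. They report only what shows in the picture. A call takes as long as a camera call.
- robot.find_in(thing, camera): "extent" ([centre column, centre row, width, height] in pixels, round what is visible of it).
The state is a dict: "time": time; "joint_positions": joint angles; "qvel": joint speeds; "joint_torque": joint torques, N m; "tool_pos": TCP position; "ee_rot": TCP orientation; "wrist_force": force on the tool from outside, world axes, zero at the start; "wrist_torque": the same for the moment, N m; "width": finger opening in m; "finger_force": force on a finger pad.
Only numpy, scipy, OpenCV 4.12 (cv2) and the standard library are available. Lean on these libraries where they do the work, as an engineer would, in place of code of your own. Each camera call takes 0.05 s, during which the arm holds its last target. There are 200 camera calls.

## Working session

There is one attempt and no reset: what is moved stays moved. The work goes in short steps, Python scripts to look and compute and a tool call to move; the robot and the scene stay as the last step left them, time stands still between calls to the robot, and variables do not carry over. Pictures are saved under pics/ and viewed, at most 10 in all, crops included, and the job is handed in when it is done.

Besides the shell and the picture viewer there is one more tool, called by a JSON object that holds its "op" and its "data", one argument or row to a line. servo_tool: Moves the arm, as the interface text tells. Scaled input: -1 to 1 covers 0.1 m each way for a shift and pi/2 rad each way for a turn. Its arguments: {"type":"object","properties":{"plan":{"type":"array","items":{"type":"array","items":{"type":"number"}}}},"required":["plan"]}

```bash
mkdir -p pics; python3 - <<'E'
from bench import robot
import cv2,numpy as np
o=robot.get_obs();print(o['time'],o['tool_pos'],o['ee_rot'],o['width'])
for c in ['scene','side']:
    im=robot.snapshot(c);cv2.imwrite(f'pics/{c}0.png',im[:,:,::-1])
    p=robot.camera_params(c);R=cv2.Rodrigues(np.array(p['rvec']))[0];print(c,p['camera_matrix'],(-R.T@np.array(p['tvec']).ravel()),R[2])
    for t in ['cart_magenta','cart_cyan','flap','chute']:
        print(t,[(np.round(d['extent']),round(d['conf'],2)) for d in robot.find_in(t,c)[:2]])
E
```

```text
0.0 [0.24382263 0.49242126 0.22128292] [-3.13935224e+00 -2.18312799e-04  2.68178743e+00] 0.0937030731138388
scene [[523.20132185   0.         315.35332248]
 [  0.         523.20132185 247.48889506]
 [  0.           0.           1.        ]] [1.07462505 0.27022613 1.14533447] [-0.48503025 -0.21711035 -0.84711791]
cart_magenta [(array([359., 270.,  48.,  48.]), 0.64)]
cart_cyan [(array([272., 238.,  45.,  45.]), 0.75)]
flap [(array([284., 290.,  30.,  25.]), 0.94)]
chute [(array([301., 317., 233., 255.]), 0.62)]
side [[548.6206282    0.         326.60645347]
 [  0.         548.6206282  233.17798675]
 [  0.           0.           1.        ]] [-0.30634591 -0.76346056  0.87000715] [ 0.62640094  0.57419599 -0.52718198]
cart_magenta [(array([285., 228.,  46.,  32.]), 0.74), (array([352., 258.,  50.,  32.]), 0.66)]
cart_cyan [(array([351., 259.,  52.,  35.]), 0.9), (array([338., 266., 214., 172.]), 0.54)]
flap [(array([358., 213.,  18.,  39.]), 0.93)]
chute []
```

View pics/scene0.png

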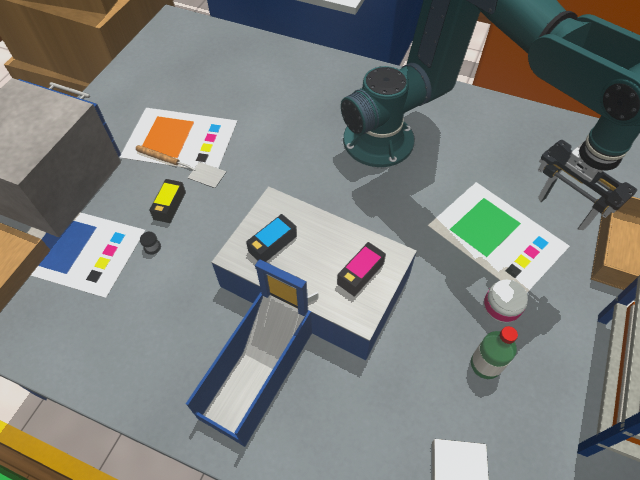

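View pics/side0.png

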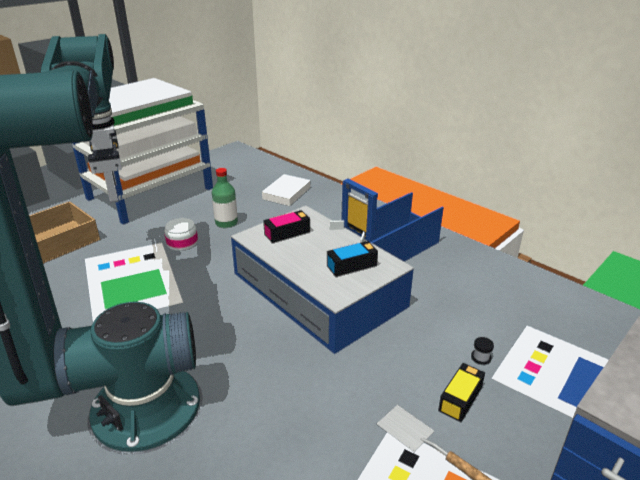

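The scene picture shows the deck's corners at (268,187), (415,250), (367,333) and (213,264). Magenta is at (361,268) on the chute's left and cyan at (272,238) on its right. The side picture shows the same corners at (232,238), (335,319), (412,267) and (310,207).

Next I'll fit the chute pose to the corners and the cartridges to their silhouettes.

```bash
cat > h.py <<'E'
import cv2,numpy as np
from bench import robot
from scipy.optimize import least_squares,minimize
def proj(c,P):
    p=robot.camera_params(c)
    return cv2.projectPoints(np.array(P,float).reshape(-1,1,3),np.array(p['rvec'],float),np.array(p['tvec'],float),np.array(p['camera_matrix']),None)[0].reshape(-1,2)
def tf(q,P):
    P=np.array(P,float);c,s=np.cos(q[2]),np.sin(q[2])
    return np.c_[q[0]+c*P[:,0]-s*P[:,1],q[1]+s*P[:,0]+c*P[:,1],P[:,2]]
BOX=[[a*.055,b*.025,z] for a in(-1,1) for b in(-1,1) for z in(.12,.165)]
def mask(im,col):
    h=cv2.cvtColor(im,cv2.COLOR_RGB2HSV).astype(int)
    hue={'m':(150,179),'c':(90,112)}[col]
    return ((h[...,2]<75)|((h[...,0]>=hue[0])&(h[...,0]<=hue[1])&(h[...,1]>120)&(h[...,2]>110))|((h[...,0]>10)&(h[...,0]<28)&(h[...,1]>110)))
def fitcart(ims,boxes,col,q0):
    ms={}
    for c in ims:
        u,v,w,hh=boxes[c];m=np.zeros((480,640),bool)
        y0,y1,x0,x1=int(v-hh/2-5),int(v+hh/2+6),int(u-w/2-5),int(u+w/2+6)
        m[y0:y1,x0:x1]=mask(ims[c],col)[y0:y1,x0:x1]
        n,l,st,_=cv2.connectedComponentsWithStats(cv2.morphologyEx(m.astype(np.uint8),cv2.MORPH_CLOSE,np.ones((3,3))))
        ms[c]=l==1+np.argmax(st[1:,4])
    def cost(q):
        t=0
        for c in ms:
            r=np.zeros((480,640),np.uint8)
            cv2.fillConvexPoly(r,cv2.convexHull((proj(c,tf(q,BOX))*16).round().astype(np.int32)),255,cv2.LINE_AA,4)
            t+=np.abs(r/255.-ms[c]).sum()/ms[c].sum()
        return t
    best=min((minimize(cost,[q0[0],q0[1],a],method='Nelder-Mead',options=dict(initial_simplex=[[q0[0],q0[1],a],[q0[0]+.02,q0[1],a],[q0[0],q0[1]+.02,a],[q0[0],q0[1],a+.2]],xatol=1e-4,fatol=1e-4)) for a in q0[2]+np.array([-.25,0,.25])),key=lambda r:r.fun)
    return best.x,best.fun
E
python3 - <<'E'
from h import *
D=[[-.25,-.2,.12],[-.25,.2,.12],[0,.2,.12],[0,-.2,.12]]
o={'scene':[(268,187),(415,250),(367,333),(213,264)],'side':[(335,319),(232,238),(310,207),(412,267)]}
f=lambda q:np.concatenate([(proj(c,tf(q,D))-o[c]).ravel() for c in o])
r=least_squares(f,[.6,0,-.3],loss='soft_l1');q=r.x
print('chute',q,f(q).round(1))
for c in o: print(c,'frame top',proj(c,tf(q,[[.011,0,.254],[.008,0,.125]])).round(1).tolist())
ims={c:cv2.imread(f'pics/{c}0.png')[:,:,::-1].copy() for c in o}
B={'m':{'scene':(361,268,48,52),'side':(287,226,48,32)},'c':{'scene':(272,238,50,46),'side':(352,258,52,35)}}
for k,y in(('m',.105),('c',-.105)):
    w=tf(q,[[-.12,y,0]])[0]
    x,fn=fitcart(ims,B[k],k,np.array([w[0],w[1],q[2]]))
    d=x[:2]-q[:2];c,s=np.cos(q[2]),np.sin(q[2])
    print(k,x,fn,'chute frame',c*d[0]+s*d[1],-s*d[0]+c*d[1],x[2]-q[2])
    for cam in o: cv2.polylines(ims[cam],[cv2.convexHull(proj(cam,tf(x,BOX)).round().astype(np.int32))],True,(0,255,0),1)
v=np.hstack([cv2.resize(ims['scene'][170:350,200:430],None,fx=1.7,fy=1.7),cv2.resize(ims['side'][170:350,220:450],None,fx=1.7,fy=1.7)])
cv2.imwrite('pics/fit0.png',v[:,:,::-1])
E
```

```text
chute [ 0.63288126 -0.00288393 -0.1030123 ] [-0.7 -2.1  0.1 -0.3  0.5  6.4 -3.3 -3.7  0.  -5.9 -1.3 -2.1 -3.9 -1.5
  1.9  1.3]
scene frame top [[277.9, 271.7], [282.9, 299.9]]
side frame top [[360.4, 186.5], [357.5, 231.4]]
m [ 0.51235351  0.12742492 -0.23150296] 0.3480499522378806 chute frame -0.13328851033431235 0.11722418275171469 -0.12849065943892074
c [ 0.52095396 -0.08865164 -0.3192286 ] 0.349512720774083 chute frame -0.10251445309873197 -0.09682255730735098 -0.21621630084742227
```

View pics/fit0.png

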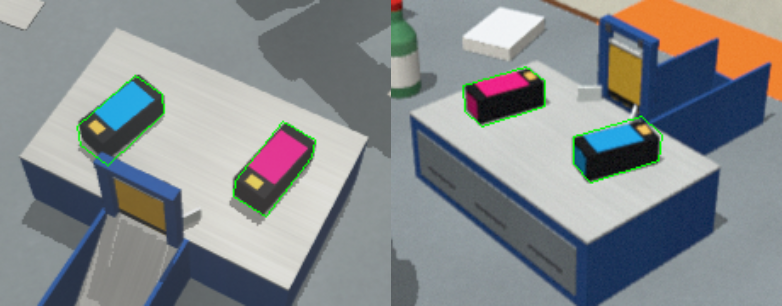

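Both green outlines sit on their cartridges. My corner readings were rough, so I'll refit the chute with corners read from this enlarged crop.

```bash
python3 - <<'E'
from h import *
D=[[-.25,-.2,.12],[-.25,.2,.12],[0,.2,.12],[0,-.2,.12],[.002,.054,.254],[.002,-.054,.254]]
o={'scene':[(266.5,186.5),(416.5,251),(370.6,340.6),(211.8,262.4)],'side':[(334,313),(231.8,237.6),(311,206),(412,269)]}
f=lambda q:np.concatenate([(proj(c,tf(q,D[:4]))-o[c]).ravel() for c in o])
r=least_squares(f,[.6,0,-.3],loss='soft_l1');q=r.x
print('chute',q,f(q).round(1))
ims={c:cv2.imread(f'pics/{c}0.png')[:,:,::-1].copy() for c in o}
for n,x in(('m',[.5124,.1274,-.2315]),('c',[.52095,-.08865,-.3192])):
    d=np.array(x[:2])-q[:2];c,s=np.cos(q[2]),np.sin(q[2]);print(n,c*d[0]+s*d[1],-s*d[0]+c*d[1],x[2]-q[2])
F=[[0,y,z] for y,z in((-.054,.12),(-.054,.254),(.054,.254),(.054,.12))]
for c in o:
    for P in(D[:4],F): cv2.polylines(ims[c],[(proj(c,tf(q,P))*16).round().astype(np.int32)],True,(255,0,0),1,cv2.LINE_AA,4)
v=np.hstack([cv2.resize(ims['scene'][170:350,200:430],None,fx=1.7,fy=1.7),cv2.resize(ims['side'][170:350,220:450],None,fx=1.7,fy=1.7)])
cv2.imwrite('pics/fit1.png',v[:,:,::-1])
E
```

```text
chute [ 0.63452119  0.00113532 -0.10064751] [ 1.6 -0.6 -0.1 -0.4 -1.4 -0.  -1.  -0.8  0.5 -1.  -1.6 -2.4 -5.6 -1.2
  1.  -1.8]
m -0.13418995641525336 0.11335524529928093 -0.13085249280809053
c -0.10397502510479165 -0.10074230939461112 -0.2185524928080905
```

View pics/fit1.png

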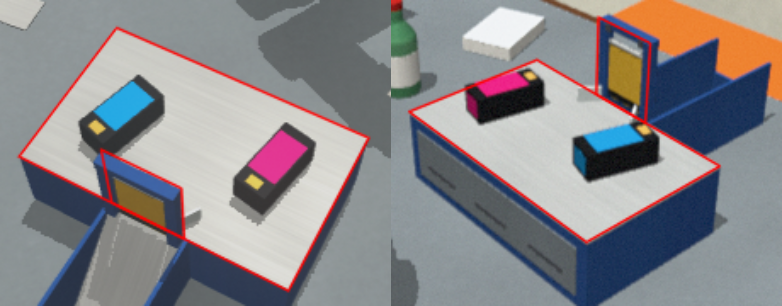

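The outline now fits the deck and frame. In world coordinates the chute is at (0.6345, 0.001) with yaw -0.10. In the chute frame, magenta is at (-0.134, 0.113).

The plan is to straddle the cartridge's long side with two spread fingers, push it sideways onto the flap's line, then push it from behind.

{"op": "servo_tool", "data": {
  "plan": [
    [-0.35,-0.14,0,0,0,0.08,55],
    [-0.7,-0.28,0,0,0,0.16,55],
    [-1,-0.4,0,0,0,0.24,55],
    [-1,-0.4,0,0,0,0.32,55],
    [-1,-0.4,0,0,0,0.4,55],
    [-1,-0.4,0,0,0,0.48,55],
    [-1,-0.4,0,0,0,0.56,55],
    [-1,-0.4,0,0,0,0.64,55],
    [-1,-0.4,0,0,0,0.72,55],
    [-1,-0.4,0,0,0,0.77,55],
    [-1,-0.4,0,0,0,0.77,55]
  ]
}}

```text
time: 1.42
tool_pos: [0.316, 0.4127, 0.2226]
ee_rot: [3.141, -0.0, 1.471]
wrist_force: [-0.3, -0.2, 0.1]
width: 0.0553
finger_force: 0.0
```

{"op": "servo_tool", "data": {
  "plan": [
    [-0.2,0.2,0,0,0,0,55],
    [-0.4,0.4,0,0,0,0,55],
    [-0.6,0.6,0,0,0,0,55],
    [-0.8,0.8,0,0,0,0,55],
    [-1,1,0,0,0,0,55]
  ]
}}

```text
time: 1.83
tool_pos: [0.4062, 0.3023, 0.2226]
ee_rot: [3.141, -0.0, 1.475]
wrist_force: [0.2, 0.2, 0.7]
width: 0.0551
finger_force: 0.0
```

{"op": "servo_tool", "data": {
  "plan": [
    [-0.2,0.2,0,0,0,0,55],
    [-0.4,0.4,0,0,0,0,55],
    [-0.6,0.6,0,0,0,0,55],
    [-0.8,0.8,0,0,0,0,55],
    [-1,1,0,0,0,0,55],
    [-1,1,0,0,0,0,55],
    [-1,1,0,0,0,0,55]
  ]
}}

```text
time: 2.42
tool_pos: [0.4958, 0.193, 0.2222]
ee_rot: [-3.141, -0.0, 1.471]
wrist_force: [-0.3, 1.2, -0.3]
width: 0.0553
finger_force: 0.0
```

```bash
cat >> h.py <<'E'
Q=np.array([.6345,.001,-.1])
def ch(p):
    d=np.array(p[:2])-Q[:2];c,s=np.cos(Q[2]),np.sin(Q[2]);return np.round([c*d[0]+s*d[1],-s*d[0]+c*d[1]],4)
def st():
    o=robot.get_obs();print(o['time'],'chute xy',ch(o['tool_pos']),'z',o['tool_pos'][2],'rot',np.round(o['ee_rot'],3),'w',o['width'],'F',np.round(o['wrist_force'],1))
E
python3 -c "
from h import *
st()"
```

```text
2.4167 chute xy [-0.1572  0.1772] z 0.22221675415314948 rot [-3.141 -0.     1.471] w 0.05528003894138304 F [-0.3  1.2 -0.3]
```

{"op": "servo_tool", "data": {
  "plan": [
    [0,0.23,0,0,0,0,55],
    [0,0.23,0.25,0,0,0,55],
    [0,0.23,0.5,0,0,0,55],
    [0,0.23,0.73,0,0,0,55],
    [0,0.23,0.73,0,0,0,55],
    [0,0.23,0.73,0,0,0,55]
  ]
}}

```text
time: 2.92
tool_pos: [0.5167, 0.1925, 0.1484]
ee_rot: [-3.138, 0.001, 1.475]
wrist_force: [1.2, -0.5, 0.9]
width: 0.0549
finger_force: 0.0
```

{"op": "servo_tool", "data": {
  "plan": [
    [-0.08,0,0,0,0,0,55],
    [-0.16,0,0,0,0,0,55],
    [-0.24,0,0,0,0,0,55],
    [-0.32,0,0,0,0,0,55],
    [-0.4,0,0,0,0,0,55],
    [-0.48,0,0,0,0,0,55],
    [-0.56,0,0,0,0,0,55],
    [-0.64,0,0,0,0,0,55],
    [-0.7,0,0,0,0,0,55],
    [-0.75,0,0,0,0,0,55],
    [-0.8,0,0,0,0,0,55],
    [-0.8,0,0,0,0,0,55]
  ]
}}

```text
time: 3.92
tool_pos: [0.5102, 0.1109, 0.1493]
ee_rot: [-3.141, 0.001, 1.471]
wrist_force: [0.2, 0.4, -0.2]
width: 0.0552
finger_force: 0.0
```

```bash
python3 - <<'E'
from h import *
st()
im=robot.snapshot('scene');im2=robot.snapshot('side')
v=np.hstack([cv2.resize(im[150:350,200:430],None,fx=1.7,fy=1.7),cv2.resize(im2[150:350,220:450],None,fx=1.7,fy=1.7)])
cv2.imwrite('pics/p2.png',v[:,:,::-1])
E
```

```text
3.9167 chute xy [-0.1347  0.0969] z 0.14929231497552728 rot [-3.141e+00  1.000e-03  1.471e+00] w 0.05522028087688144 F [ 0.2  0.4 -0.2]
```

View pics/p2.png

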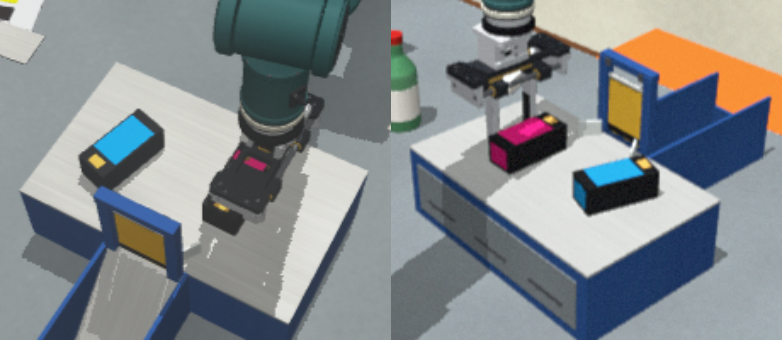

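The cartridge is moving square with the fingers and cyan hasn't moved. I'll push the last 64 mm, slowing at the end, then back off and look.

{"op": "servo_tool", "data": {
  "plan": [
    [-0.08,0,0,0,0,0,55],
    [-0.16,0,0,0,0,0,55],
    [-0.24,0,0,0,0,0,55],
    [-0.32,0,0,0,0,0,55],
    [-0.4,0,0,0,0,0,55],
    [-0.46,0,0,0,0,0,55],
    [-0.52,0,0,0,0,0,55],
    [-0.57,0,0,0,0,0,55],
    [-0.61,0,0,0,0,0,55],
    [-0.64,0,0,0,0,0,55],
    [-0.64,0,0,0,0,0,55],
    [-0.64,0,0,0,0,0,55]
  ]
}}

```text
time: 5.02
tool_pos: [0.5041, 0.0481, 0.1496]
ee_rot: [3.141, 0.0, 1.472]
wrist_force: [-0.8, 0.9, 0.5]
width: 0.055
finger_force: 0.0
```

{"op": "servo_tool", "data": {
  "plan": [
    [0.2,0,0,0,0,0,55],
    [0.4,0,-0.2,0,0,0,20],
    [0.4,0,-0.5,0,0,0,20],
    [0.4,-0.3,-0.8,0,0,0,20],
    [0.4,-0.7,-0.8,0,0,0,20],
    [0.4,-1,-0.8,0,0,0,20],
    [0.4,-1,-0.8,0,0,0,20],
    [0.4,-1,-0.8,0,0,0,20]
  ]
}}

```text
time: 5.68
tool_pos: [0.408, 0.0984, 0.2302]
ee_rot: [3.139, -0.0, 1.473]
wrist_force: [0.8, 0.2, 0.5]
width: 0.0198
finger_force: 0.0
```

```bash
python3 - <<'E'
from h import *
st()
ims={c:robot.snapshot(c) for c in('scene','side')}
v=np.hstack([cv2.resize(ims['scene'][150:350,200:430],None,fx=1.7,fy=1.7),cv2.resize(ims['side'][150:350,220:450],None,fx=1.7,fy=1.7)])
cv2.imwrite('pics/p3.png',v[:,:,::-1])
for c in ims: print(c,[(np.round(d['extent']),round(d['conf'],2)) for d in robot.find_in('cart_magenta',c)[:2]],proj(c,tf(Q,[[-.134,0,.14]])))
E
```

```text
5.6833 chute xy [-0.2351  0.0743] z 0.2302367511044184 rot [ 3.139 -0.     1.473] w 0.01981688451790224 F [0.8 0.2 0.5]
scene [(array([314., 250.,  44.,  49.]), 0.95)] [[315.71512919 248.49649789]]
side [(array([316., 244.,  45.,  39.]), 0.57)] [[315.08210764 245.10885022]]
```

View pics/p3.png

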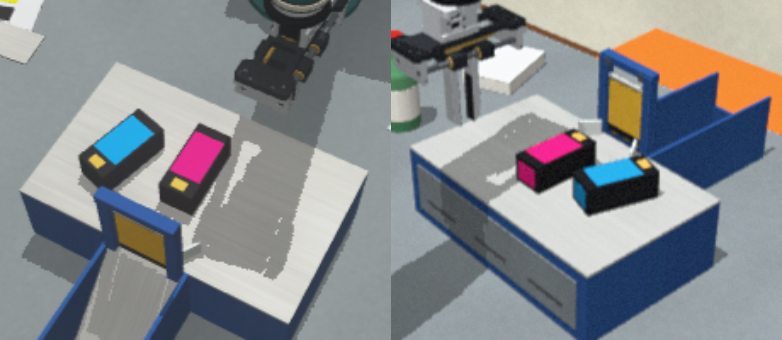

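Magenta now lies in line with the flap, at (314,250) in the scene picture, and cyan hasn't moved. I'll get its exact offset.

```bash
python3 - <<'E'
from h import *
im={'scene':robot.snapshot('scene')};e=robot.find_in('cart_magenta','scene')[0]['extent']
w=tf(Q,[[-.134,0,0]])[0]
x,f=fitcart(im,{'scene':(314.5,249.5,44,54)},'m',np.array([w[0],w[1],-.1]));print(ch(x),x[2]+.1,f)
E
```

```text
[-0.1311 -0.0005] 0.06307475655893965 0.14150249903883122
```

{"op": "servo_tool", "data": {
  "plan": [
    [-0.2,0,0,0,0,-0.08,20],
    [-0.4,0,0,0,0,-0.16,20],
    [-0.6,0,0,0,0,-0.24,20],
    [-0.75,0,0,0,0,-0.32,20],
    [-0.75,0,0,0,0,-0.4,20],
    [-0.75,0,0,0,0,-0.48,20],
    [-0.75,0,0,0,0,-0.56,20],
    [-0.75,0,0,0,0,-0.64,20],
    [-0.75,0,0,0,0,-0.72,20],
    [-0.75,0,0,0,0,-0.8,20],
    [-0.75,0,0,0,0,-0.88,20],
    [-0.75,0,0,0,0,-0.95,20]
  ]
}}

```text
time: 6.98
tool_pos: [0.4016, 0.0231, 0.2291]
ee_rot: [-3.142, -0.001, 2.97]
wrist_force: [0.2, 0.2, 0.0]
width: 0.02
finger_force: 0.0
```

{"op": "servo_tool", "data": {
  "plan": [
    [0,0,0,0,0,-0.05,20],
    [0,0,0,0,0,-0.05,20],
    [0,0,0,0,0,-0.05,20]
  ]
}}

```text
time: 7.23
tool_pos: [0.4014, 0.0232, 0.2292]
ee_rot: [3.142, -0.001, 3.041]
wrist_force: [0.4, -0.4, 0.8]
width: 0.02
finger_force: 0.0
```

```bash
python3 -c "
from h import *
st()"
```

```text
7.2333 chute xy [-0.2341 -0.0012] z 0.2291832895269111 rot [ 3.142e+00 -1.000e-03  3.041e+00] w 0.01999360583633142 F [ 0.4 -0.4  0.8]
```

{"op": "servo_tool", "data": {
  "plan": [
    [0,0,0.25,0,0,0,20],
    [0,0,0.5,0,0,0,20],
    [0,0,0.8,0,0,0,20],
    [0,0,0.8,0,0,0,20],
    [0,0,0.8,0,0,0,20]
  ]
}}

```text
time: 7.65
tool_pos: [0.4, 0.0234, 0.1482]
ee_rot: [3.142, -0.004, 3.042]
wrist_force: [0.5, 0.3, -0.5]
width: 0.0198
finger_force: 0.0
```

{"op": "servo_tool", "data": {
  "plan": [
    [-0.1,0,0,0,0,0,20],
    [-0.2,0,0,0,0,0,20],
    [-0.3,0,0,0,0,0,20],
    [-0.37,0,0,0,0,0,20],
    [-0.44,0,0,0,0,0,20],
    [-0.51,0,0,0,0,0,20],
    [-0.58,0,0,0,0,0,20],
    [-0.65,0,0,0,0,0,20],
    [-0.72,0,0,0,0,0,20],
    [-0.8,0,0,0,0,0,20],
    [-0.8,0,0,0,0,0,20]
  ]
}}

```text
time: 8.57
tool_pos: [0.4824, 0.0153, 0.1493]
ee_rot: [3.142, 0.002, 3.043]
wrist_force: [1.1, 0.3, 0.3]
width: 0.02
finger_force: 0.0
```

```bash
python3 - <<'E'
from h import *
st()
ims={c:robot.snapshot(c) for c in('scene','side')}
v=np.hstack([cv2.resize(ims['scene'][150:350,200:430],None,fx=1.7,fy=1.7),cv2.resize(ims['side'][150:350,220:450],None,fx=1.7,fy=1.7)])
cv2.imwrite('pics/p4.png',v[:,:,::-1])
E
```

```text
8.5667 chute xy [-0.1528 -0.0009] z 0.14934504581674132 rot [3.142e+00 2.000e-03 3.043e+00] w 0.020013738428349036 F [1.1 0.3 0.3]
```

View pics/p4.png

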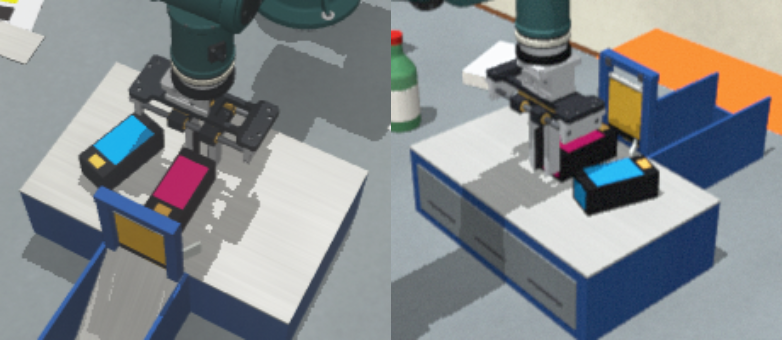

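The cartridge is straight and entering the funnel with the fingers squarely behind it. I'll push on through.

{"op": "servo_tool", "data": {
  "plan": [
    [-0.08,0,0,0,0,0,20],
    [-0.17,0,0,0,0,0,20],
    [-0.26,0,0,0,0,0,20],
    [-0.35,0,0,0,0,0,20],
    [-0.44,0,0,0,0,0,20],
    [-0.53,0,0,0,0,0,20],
    [-0.62,0,0,0,0,0,20],
    [-0.71,0,0,0,0,0,20],
    [-0.8,0,0,0,0,0,20],
    [-0.9,0,0,0,0,0,20],
    [-1,0,0,0,0,0,20],
    [-1,0,0,0,0,0,20]
  ]
}}

```text
time: 9.67
tool_pos: [0.5824, 0.0054, 0.1494]
ee_rot: [3.142, 0.002, 3.043]
wrist_force: [0.1, -0.9, 0.2]
width: 0.0201
finger_force: 0.0
```

```bash
python3 - <<'E'
from h import *
st()
ims={c:robot.snapshot(c) for c in('scene','side')}
v=np.hstack([cv2.resize(ims['scene'][200:450,180:410],None,fx=1.7,fy=1.7),cv2.resize(ims['side'][120:370,230:460],None,fx=1.7,fy=1.7)])
cv2.imwrite('pics/p5.png',v[:,:,::-1])
E
```

```text
9.6667 chute xy [-0.0523 -0.0008] z 0.14941474806782704 rot [3.142e+00 2.000e-03 3.043e+00] w 0.020122680428696357 F [ 0.1 -0.9  0.2]
```

View pics/p5.png

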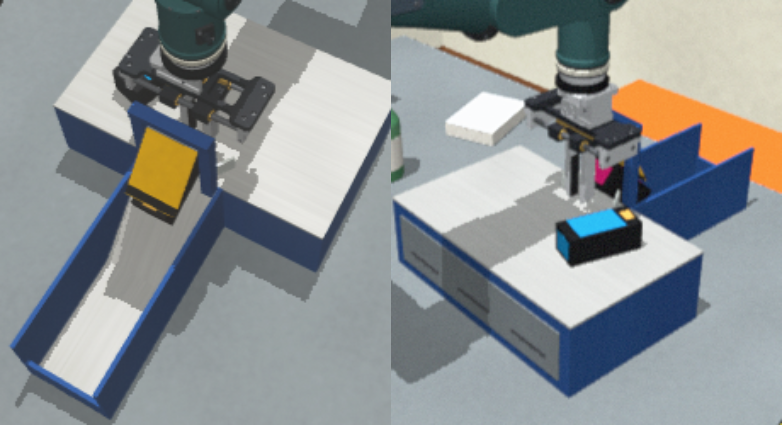

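The flap is open and the cartridge is tipping under it. I'll nudge 6 mm more and let it slide.

{"op": "servo_tool", "data": {
  "plan": [
    [-0.03,0,0,0,0,0,20],
    [-0.06,0,0,0,0,0,20],
    [-0.06,0,0,0,0,0,20],
    [-0.06,0,0,0,0,0,20],
    [-0.06,0,0,0,0,0,20]
  ]
}}

```text
time: 10.18
tool_pos: [0.5861, 0.0051, 0.1496]
ee_rot: [3.142, 0.0, 3.043]
wrist_force: [1.6, -0.2, -0.1]
width: 0.02
finger_force: 0.0
```

```bash
python3 - <<'E'
from h import *
st()
ims={c:robot.snapshot(c) for c in('scene','side')}
print([(np.round(d['extent']),round(d['conf'],2)) for d in robot.find_in('cart_magenta','scene')[:2]])
v=np.hstack([cv2.resize(ims['scene'][200:450,180:410],None,fx=1.7,fy=1.7),cv2.resize(ims['side'][120:370,230:460],None,fx=1.7,fy=1.7)])
cv2.imwrite('pics/p6.png',v[:,:,::-1])
E
```

```text
10.1833 chute xy [-0.0486 -0.0007] z 0.14959510805306725 rot [3.142 0.    3.043] w 0.019967004143213285 F [ 1.6 -0.2 -0.1]
[(array([265., 348.,  43.,  59.]), 0.85), (array([282., 289.,  33.,  28.]), 0.68)]
```

View pics/p6.png

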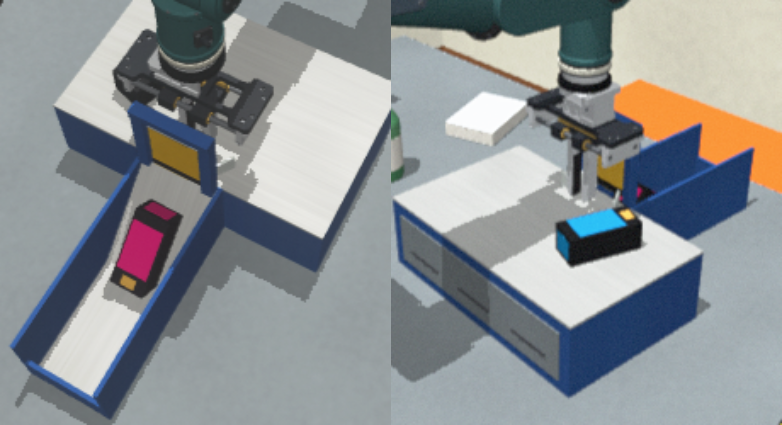

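The cartridge is nose down at the ramp's foot, at (265,348) in the scene picture, and the flap has swung shut. I'll draw the fingers back and let things settle.

{"op": "servo_tool", "data": {
  "plan": [
    [0.2,0,0,0,0,0,20],
    [0.4,0,0,0,0,0,20],
    [0.7,0,-0.2,0,0,0,20],
    [1,0,-0.5,0,0,0,20],
    [1,0,-0.8,0,0,0,20],
    [1,0,-0.8,0,0,0,20],
    [1,0,-0.8,0,0,0,20],
    [1,0,-0.8,0,0,0,20],
    [1,0,-0.8,0,0,0,20],
    [1,0,-0.8,0,0,0,20]
  ]
}}

```text
time: 11.17
tool_pos: [0.4863, 0.0149, 0.2276]
ee_rot: [3.142, -0.003, 3.043]
wrist_force: [0.2, -0.4, -0.6]
width: 0.0199
finger_force: 0.0
```

```bash
python3 - <<'E'
from h import *
st()
a=robot.snapshot('scene');e=robot.find_in('cart_magenta','scene')[:1];
for _ in range(3): b=robot.snapshot('scene')
print(e,robot.find_in('cart_cyan','scene')[:1],'diff',np.abs(a[200:450,180:410].astype(int)-b[200:450,180:410]).mean())
cv2.imwrite('pics/p7.png',cv2.resize(b[200:450,180:410],None,fx=2,fy=2)[:,:,::-1])
E
```

```text
11.1667 chute xy [-0.1489 -0.0009] z 0.22756521757449896 rot [ 3.142e+00 -3.000e-03  3.043e+00] w 0.01988509890625799 F [ 0.2 -0.4 -0.6]
[{'extent': [266.7, 347.6, 41.8, 53.0], 'conf': 0.88}] [{'extent': [275.1, 237.2, 46.9, 45.0], 'conf': 0.69}] diff 0.680695652173913
```

View pics/p7.png

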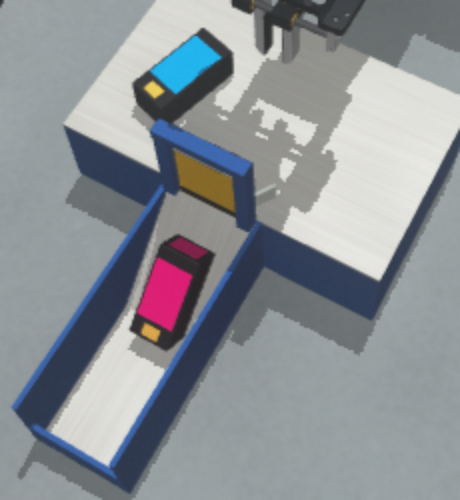

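The cartridge is at rest nose down at the ramp's foot, the flap is shut, cyan is where it was and the fingers are clear.

```bash
python3 -c "
from bench import robot
print(robot.close_job())"
```

```text
the job is handed in; nothing more can be done
None
```

I pushed the magenta cartridge through the flap into the catch bin, where it rests nose down at the ramp's foot with the flap shut and cyan unmoved, and handed the job in at about 11 s; no verdict came back.

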